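# Set the under-stairs floor vent to its scribed mark and clamp it

## Robot

A 6-joint arm with a two-finger parallel gripper is mounted at the origin on the work surface. World frame = base frame: x ahead of the robot, y to its left, z up, the work surface at z = 0. Lengths are in m, angles in rad, forces in N, time in s.
With the tool pointing down it reaches from about 0.35 to 0.975 m from the base axis. Payload 4.9 kg.
Tool frame: the origin (TCP) lies midway between the tips of the shut fingers; the grasp point (between the pads) lies 19 mm behind it (manip.pinch_z is the distance from the TCP to the grasp point, in m); z points along the fingers, y is the direction in which the jaws open and shut (so a half turn about z gives the same grasp; the last joint's range is limited). The gripper opens to 85 mm and grips with 20 to 120 N. Pads are 22 mm wide; open, the fingers measure 114 mm over their backs; the gripper's body (76 mm by 85 mm) begins 54 mm behind the grasp point. The pads swing forward as they close: fully open they stand 13 mm farther back than shut.
Start: joints at [0.985, 0.053, 1.613, -0, 1.476, -0.119], TCP at [0.281, 0.558, 0.231] pointing down, gripper open.
Joint ranges: [-3.01, 3.01], [-1.01, 2.22], [0.06, 2.58], [-1.02, 4.17], [0.09, 2.62], [-3.14, 3.14]. Speed limits (rad/s): [2.57, 2.57, 3.14, 3.14, 3.14, 3.14].

## Interface

Orientations are given as a unit quaternion [w, x, y, z].
In Python, from plant import manip gives the robot as it stands.
- The arm moves only by the tool drive_tool, never from a script. Its argument "commands" is text: rows parted by semicolons, each of 5 numbers parted by spaces: the finger opening in mm, from 0 to 85.4, then the shift along the tool's x, y, z in units of 30 mm (1.0 is 30 mm), then the turn about the tool's z in degrees. A call has exactly 8 rows; each row shifts and turns the commanded pose from where the row before left it, along the tool's axes as they then stand; what a row does not reach is not made up. A row lasts 1/8 s, in which the tool goes at most 62.5 mm and 10.7 degrees, less where a joint would pass 70% of its speed; a pose out of reach is approached as far as the arm can. A call is refused whole if a number of a shift passes 1 or a number of a turn 10.7, either way. A call with a gripper value outside its range is refused whole. The fingers move at their own pace and stop on an object; the grip force is fixed at half the most. Time passes only in rows, so rows that do not move let the fingers close, or fill a call up. It gives the time, the measured TCP pose, the force and the opening at its end, in the units of the state.
- manip.state(): the state, without advancing time (a new reading comes with each control period).
- manip.grab_frame(name): name is "scene" or "top" or "wrist"; returns the picture (480x640x3 uint8, red, green, blue); there is no depth.
- manip.camera_params(name): a dict with "fx", "fy", "cx", "cy" (pixels), "distortion" ([k1, k2, p1, p2, k3] as OpenCV has them; the pictures are not rectified), "xyz" and "orientation" of the camera in the world. Camera axes: x right, y down, z forward; pixel columns grow to the right and rows downward; lengths in m; the calibration is good to about 2 mm. A picture is of the moment at which its call begins: read the wrist's pose just before it. camera_params takes no time and is no camera call; for the wrist camera it gives the pose at the moment of the call.
- manip.job_done(): hands the job in, once; it reports no verdict.
The state is a dict: "time": time; "joint_pos": joint angles; "joint_vel": joint speeds; "joint_efforts": joint torques, N m; "tool_pos": TCP position; "tool_rot": TCP orientation; "contact_force": force on the tool from outside, world axes, zero at the start; "ft_torque": the same for the moment, N m; "gripper_width": opening from 0.0 (shut) to 1.0 (fully open).
Only numpy, scipy, OpenCV 4.12 (cv2) and the standard library are available. Lean on these libraries where they do the work, as an engineer would, in place of code of your own. Each camera call takes 0.05 s, during which the arm holds its last target. There are 200 camera calls.

## Task

Slide the vent's metal plate along, pressing on it lightly from above, until its front edge meets the scribed line, without running on past it, and take your hand off it. Then turn the clamp knob clockwise until it stops, leaving the plate at the line. Do not disturb the caddy, the bottle, the brush or the pot of pegs.

Things in the scene. Friction and masses are not known exactly. Their poses are not given: they have to be found in the camera images.
- vent: low white frame on the floor, 390 x 150 mm, 10 to 75 mm high; place, height and angle differ each time. Origin under its middle; x: the way the plate slides; y: towards the clamp, on the robot's side. White bed with dark slots, about 10 mm below the rails. A hood 15 mm above the plate hides the plate's rear end, so there is no rear edge to push: press a closed fingertip on its top and slide
- plate: bare steel plate, 112 mm wide, 4 mm thick, flush between the white rails. Slides only, about 4 N friction, climbing 4 to 8 degrees towards the line (follow by feel), 55 to 95 mm away at the start; no stop there, it can run 35 mm further. Floats on a foam seal: sinks 1 mm per 6 N, springs back; 10 N of pressing grips enough to slide it, over 20 N spoils the seal. Origin has no use
- plate_edge (a point): middle of the plate's front (leading) edge; its height is that of the plate's top only to within 4 mm (feel for the surface). Its x axis points level along the way the plate slides towards the line, y across, z up. The plate lies bare for at least 85 mm behind this edge (-x)
- line (a point): middle of the scribed line, on the bed: a dark line 3 mm wide straight across both white rails and the bed. Same axes as plate_edge: the plate is right when plate_edge and this point (the middle of the line's width) have the same x in these axes
- clamp (a joint): angle of the clamp knob, rad: 0 to 0.3 at the start, grows as it is turned clockwise seen from above, stops at 1.5; stays where it is left (friction 0.12 N m)
- clamp_grip (a point): grip point of the clamp knob, on its upright axis: a black disc of radius 22 mm with a bar across it, 42 mm long and 14 mm thick, standing free from 23 mm below this point to 7 mm above. x runs along the bar (turns with it), z up. It stands on a lug beside the vent, 122 mm off the plate's centre line on the robot's side
- descaler: closed white descaler bottle, 70 mm across, 210 mm high, origin under its middle; leave alone
- pegpot: black ceramic pot of clothes pegs, 110 mm across, 120 mm high, origin under its middle; leave alone
- brush: wooden scrubbing brush lying bristles down, 300 mm long with its handle, 44 mm high, origin on the floor under the head's middle; leave alone
- caddy: orange plastic caddy of two stacked compartments with a carrying handle, 240 x 200 x 197 mm, origin under its middle; leave alone

How it is judged:
On the way, in this order (a step that is already met when the one before it is completed fails the run):
1. the plate's front edge stands on the line, within 3 mm, and nothing presses on the plate (x of plate_edge in the frame of line between -0.003 and 0.003 m and contact force between plate and anything else below 0.2 N), for 0.3 s.
2. the clamp knob is turned clockwise to its stop (1.3 rad or more) (value of joint clamp above 1.3 rad), for 0.2 s.
At the end, for the whole second after the job is handed in: the plate's front edge is within 3 mm of the scribed line, nothing touches the plate, and the clamp knob stands at its clockwise stop (1.3 rad or more) (all of step 1 and value of joint clamp above 1.3 rad).
It fails at once if the plate is pressed or pushed with more than 22 N (contact force between plate and anything else above 22 N).
It fails at once if the plate runs more than 8 mm past the line (x of plate_edge in the frame of line above 0.008 m).
It fails at once if the bottle, the pot of pegs, the brush or the caddy is moved more than 20 mm (distance of any of descaler, pegpot, brush, caddy from where it was at the start of the episode above 0.02 m).
It also fails if it takes over 72 s, if anything falls off the work surface, if the arm or the gripper's body presses on something with over 40 N, if the wrist force passes 120 N, or if a joint passes its speed limit or range.

## Working session

There is one attempt and no reset: what is moved stays moved. The work goes in short steps, Python scripts to look and compute and a tool call to move; the robot and the scene stay as the last step left them, time stands still between calls to the robot, and variables do not carry over. Pictures are saved under pics/ and viewed, about 8 in all and at most 12, crops included, and the job is handed in when it is done.

Besides the shell and the picture viewer there is one more tool, called after "Request:" as a command line: name --argument value ..., lists and objects as JSON in quotes. drive_tool: Moves the arm, as the interface text tells. Its arguments: {"type":"object","properties":{"commands":{"type":"string"}},"required":["commands"]}

```bash
ls; mkdir -p pics
cat > h.py <<'E'
import numpy as np, cv2
from scipy.spatial.transform import Rotation as R
from plant import manip
def rot(q): return R.from_quat([q[1],q[2],q[3],q[0]]).as_matrix()
def ray(p,uv):
    K=np.array([[p["fx"],0,p["cx"]],[0,p["fy"],p["cy"]],[0,0,1.]])
    n=cv2.undistortPoints(np.array(uv,float).reshape(-1,1,2),K,np.array(p["distortion"],float)).reshape(-1,2)
    d=np.c_[n,np.ones(len(n))]@rot(p["orientation"]).T
    return np.array(p["xyz"]),d
def onz(p,uv,z):
    o,d=ray(p,uv); return o+d*((z-o[2])/d[:,2])[:,None]
def tri(p1,u1,p2,u2):
    out=[]
    o1,D1=ray(p1,u1);o2,D2=ray(p2,u2)
    for a,b in zip(D1,D2):
        a=a/np.linalg.norm(a);b=b/np.linalg.norm(b)
        s=np.linalg.lstsq(np.c_[a,-b],o2-o1,rcond=None)[0]
        x,y=o1+a*s[0],o2+b*s[1]; out.append(np.r_[(x+y)/2,np.linalg.norm(x-y)])
    return np.array(out)
E
python3 - <<'E'
from h import *
for n in("top","scene"):
    print(n,manip.camera_params(n)); cv2.imwrite(f"pics/{n}0.png",manip.grab_frame(n)[:,:,::-1])
print(manip.state())
E
```

```text
pics
top {'fx': 603.2216572323043, 'fy': 603.2216572323043, 'cx': 322.43625302088697, 'cy': 238.7082444846152, 'distortion': array([-0.12274344,  0.        ,  0.        ,  0.        ,  0.        ]), 'xyz': array([ 0.4026952 , -0.05147019,  1.73028025]), 'orientation': array([ 0.03992301, -0.70286528,  0.70930377, -0.03570307])}
scene {'fx': 515.7893909355787, 'fy': 515.7893909355787, 'cx': 309.1373002560237, 'cy': 232.9542433363193, 'distortion': array([0.00594896, 0.        , 0.        , 0.        , 0.        ]), 'xyz': array([ 1.14148327, -0.73472386,  0.90749634]), 'orientation': array([-0.37146873,  0.8581591 ,  0.32717762, -0.13612034])}
{'time': 0.1, 'joint_pos': array([ 9.85022710e-01,  5.33119302e-02,  1.61415086e+00,  3.82259815e-06,
        1.47600709e+00, -1.19000135e-01]), 'joint_vel': array([ 0.00104079, -0.00037349, -0.00548587, -0.00029929, -0.00111834,
        0.0004854 ]), 'joint_efforts': array([ 3.31072542e-04, -3.94902992e+01, -3.71363211e+01, -7.95831147e-05,
        3.79213627e-03,  2.91288325e-05]), 'tool_pos': array([0.28093988, 0.55766879, 0.23017637]), 'tool_rot': array([-3.25737135e-04,  2.31273842e-01,  9.72888241e-01, -8.80278844e-04]), 'contact_force': array([ 0.24374569, -0.63616362,  0.09301425]), 'ft_torque': array([ 0.01117391, -0.04323828, -0.03889543]), 'gripper_width': 1.001340626744393}
```

View pics/top0.png

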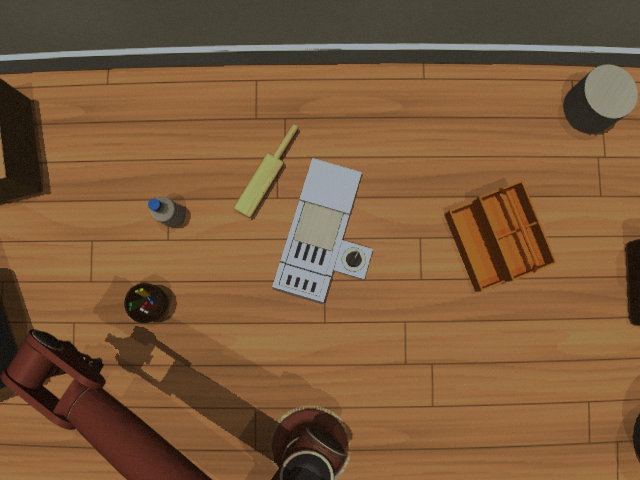

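View pics/scene0.png

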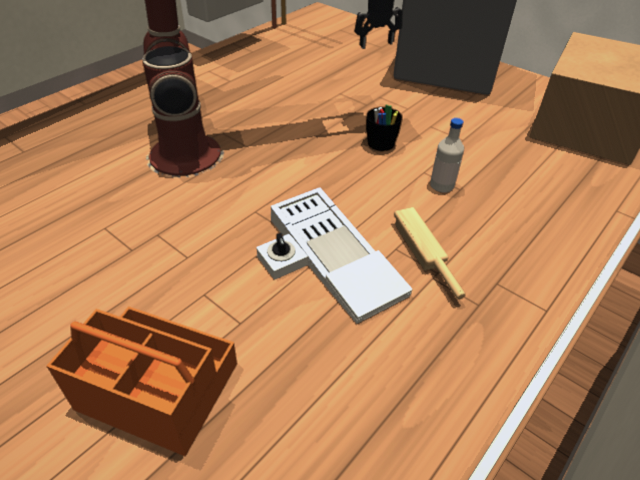

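The top picture shows the hood at about (331,184), the plate at (318,228), the line near (305,268) and the knob at (353,259). The plate slides towards the robot (down in the picture). In the scene picture the knob is at (281,245) and the line near (305,212). I'll enlarge both to measure.

Run:
```python
from h import *
a=cv2.imread("pics/top0.png")[150:310,265:385]; b=cv2.imread("pics/scene0.png")[180:320,250:415]
a=cv2.resize(a,None,fx=3,fy=3,interpolation=cv2.INTER_CUBIC); b=cv2.resize(b,None,fx=2.6,fy=2.6,interpolation=cv2.INTER_CUBIC)
c=np.zeros((480,800,3),np.uint8); c[:480,:360]=a; c[:b.shape[0],366:366+b.shape[1]]=b[:,:434]
cv2.imwrite("pics/c1.png",c)
```

```text
(no output)
```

View pics/c1.png

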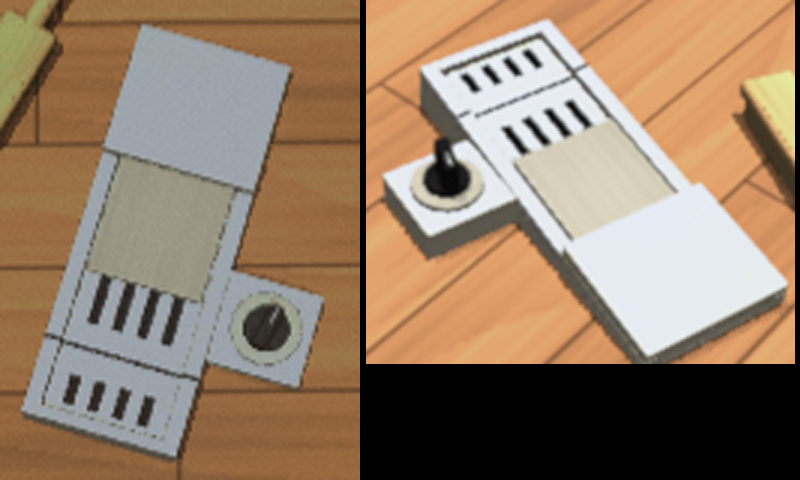

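Run:
```python
from h import *
T=np.array([[180,458],[22,411],[198,380],[45,335],[200,301],[88,269],[253,190],[104,150],[291,67],[143,24]])/3+[265,150]-1/3
S=(np.array([[421,69],[548,20],[459,117],[587,66],[515,160],[610,120],[566,240],[704,185],[648,361],[787,288]])-[366,0])/2.6+[250,180]-.3
p,q=manip.camera_params("top"),manip.camera_params("scene")
t=tri(p,T,q,S)
for n,r in zip("frontR frontL lineR lineL plR plL hoodR hoodL hrR hrL".split(),t): print(n,r.round(4))
for z in(.05,.07): print("knob",onz(p,[[267/3+264.7,325/3+149.7]],z).round(4))
```

```text
frontR [ 0.4076 -0.0448  0.0519  0.0056]
frontL [0.4507 0.0997 0.0513 0.0012]
lineR [ 0.4787 -0.0635  0.0445  0.0022]
lineL [0.5213 0.0783 0.0432 0.    ]
plR [ 0.5529 -0.0663  0.0379  0.0018]
plL [5.836e-01 3.810e-02 3.610e-02 3.000e-04]
hoodR [ 0.6568 -0.117   0.0457  0.0023]
hoodL [0.6998 0.0248 0.0358 0.0067]
hrR [ 0.7795 -0.1566  0.0216  0.0014]
hrL [ 8.222e-01 -1.500e-02  2.300e-02  3.000e-04]
knob [[ 0.5281 -0.129   0.05  ]]
knob [[ 0.5266 -0.1281  0.07  ]]
```

Request:
drive_tool --commands "0 0 0 -0.3 -10; 0 -1 -1 -0.2 0; 0 -1 -1 0 0; 0 -1 -1 0 0; 0 -1 -1 0 0; 0 -1 -1 0 0; 0 -1 -1 0 0; 0 -1 -1 0 0"

```text
time: 1.1
tool_pos: [0.422, 0.2951, 0.2458]
tool_rot: [-0.0, 0.146, 0.989, -0.0]
contact_force: [-0.1, 0.3, 0.3]
gripper_width: -0.005
```

Request:
drive_tool --commands "0 -1 -1 0 0; 0 -1 -1 0 0; 0 -1 -1 0 0; 0 -1 -1 0 0; 0 -1 -1 0 0; 0 -1 -1 0 0; 0 0 0 0 0; 0 0 0 0 0"

```text
time: 2.1
tool_pos: [0.5419, 0.0726, 0.2458]
tool_rot: [-0.001, 0.146, 0.989, 0.0]
contact_force: [-0.6, -0.2, 0.2]
gripper_width: 0.004
```

```bash
cat >> h.py <<'E'
def snap(f):
    p=manip.camera_params("wrist"); im=manip.grab_frame("wrist")[:,:,::-1]; cv2.imwrite(f"pics/{f}.png",im)
    import pickle; pickle.dump(p,open(f"pics/{f}.pkl","wb")); return p,im
def proj(p,X):
    K=np.array([[p["fx"],0,p["cx"]],[0,p["fy"],p["cy"]],[0,0,1.]]); Rm=rot(p["orientation"]).T
    return cv2.projectPoints(np.atleast_2d(X).astype(float),cv2.Rodrigues(Rm)[0],-Rm@np.array(p["xyz"]),K,np.array(p["distortion"],float))[0].reshape(-1,2)
E
python3 - <<'E'
from h import *
p,im=snap("w1"); print(p); s=manip.state(); print(s["tool_pos"],s["tool_rot"],s["contact_force"],s["gripper_width"])
print(proj(p,[[.568,-.014,.037],[.5,.0074,.044],[.527,-.1285,.06]]))
E
```

```text
{'fx': 372.47411760256415, 'fy': 372.47411760256415, 'cx': 313.0456307103728, 'cy': 230.5555415459975, 'distortion': array([-0.02035497,  0.        ,  0.        ,  0.        ,  0.        ]), 'xyz': array([0.47605096, 0.09088507, 0.38854151]), 'orientation': array([0.10863461, 0.79519599, 0.59106072, 0.08067895])}
[0.54182577 0.07303391 0.24593537] [-4.25692044e-04  1.45233516e-01  9.89397305e-01  1.31357578e-04] [-0.04539211  0.51099433 -0.31169265] 0.0012541662745012775
[[238.80703366 250.33299824]
 [234.2281787  179.69012444]
 [104.46776669 251.72300406]]
```

View pics/w1.png

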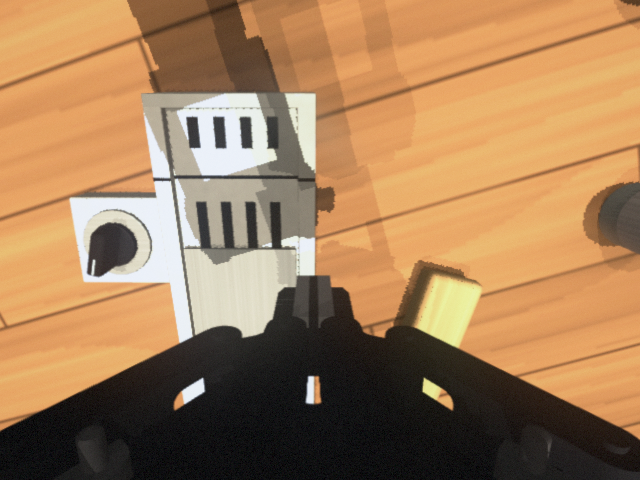

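Wrist picture: the plate edge is at about (243,248), the line at (235,179), and the knob at (112,245) with its bar's lit end at (95,265). Picture up is the slide direction and the tool is aligned with it.

Request:
drive_tool --commands "0 -1 -0.8 0 0; 0 -1 -0.8 0.5 0; 0 -1 -0.8 1 0; 0 -0.2 -0.1 1 0; 0 0 0 1 0; 0 0 0 1 0; 0 0 0 1 0; 0 0 0 0.7 0"

```text
time: 3.15
tool_pos: [0.6118, -0.0258, 0.0587]
tool_rot: [-0.001, 0.145, 0.989, 0.0]
contact_force: [-0.4, 0.0, -0.6]
gripper_width: -0.001
```

Request:
drive_tool --commands "0 0 0 0 0; 0 0 0 0.05 0; 0 0 0 0.05 0; 0 0 0 0.05 0; 0 0 0 0.05 0; 0 0 0 0.05 0; 0 0 0 0 0; 0 0 0 0 0"

```text
time: 4.15
tool_pos: [0.6127, -0.0272, 0.0528]
tool_rot: [-0.0, 0.146, 0.989, -0.0]
contact_force: [-0.4, -0.9, 0.2]
gripper_width: 0.001
```

Run:
```python
from h import *
p,im=snap("w2"); s=manip.state(); print(s["tool_pos"],s["tool_rot"],s["contact_force"])
print(proj(p,[[.568,-.014,.037],[.5,.0074,.044],[.527,-.1285,.06]]))
```

```text
[ 0.61269587 -0.0271877   0.05282917] [2.28908520e-05 1.45608134e-01 9.89342343e-01 4.04139768e-06] [-0.03705224 -0.37751087 -0.1704632 ]
[[316.06773244 179.92081332]
 [319.121141   -15.35831269]
 [-13.73547294 172.35373881]]
```

View pics/w2.png

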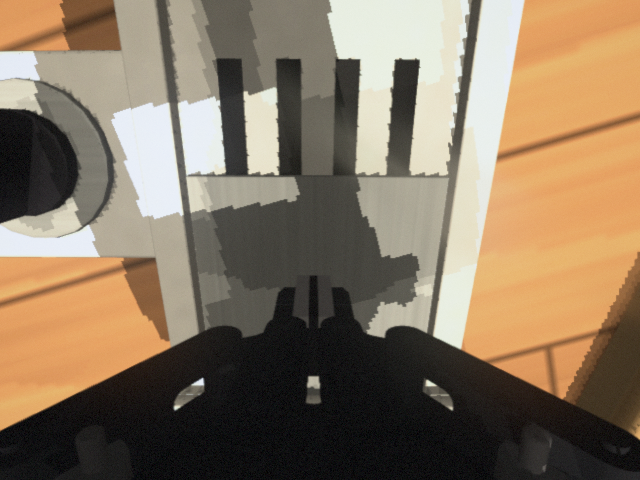

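Picture w2: the plate's front edge is straight at row 176, columns 188–448, where predicted. The finger is centred over the plate. Now I feel for the surface.

Request:
drive_tool --commands "0 0 0 0.1 0; 0 0 0 0.1 0; 0 0 0 0.1 0; 0 0 0 0.05 0; 0 0 0 0.03 0; 0 0 0 0.02 0; 0 0 0 0.02 0; 0 0 0 0 0"

```text
time: 5.2
tool_pos: [0.6127, -0.0272, 0.0402]
tool_rot: [0.0, 0.146, 0.989, 0.0]
contact_force: [0.2, -0.0, 0.4]
gripper_width: -0.001
```

Request:
drive_tool --commands "0 0 0 0.02 0; 0 0 0 0.02 0; 0 0 0 0.02 0; 0 0 0 0.02 0; 0 0 0 0 0; 0 0 0 0 0; 0 0 0 0 0; 0 0 0 0 0"

```text
time: 6.2
tool_pos: [0.6127, -0.0272, 0.0378]
tool_rot: [0.0, 0.146, 0.989, 0.0]
contact_force: [0.4, -0.2, -0.2]
gripper_width: 0.001
```

Request:
drive_tool --commands "0 0 0 0.02 0; 0 0 0 0.02 0; 0 0 0 0.02 0; 0 0 0 0.02 0; 0 0 0 0 0; 0 0 0 0 0; 0 0 0 0 0; 0 0 0 0 0"

```text
time: 7.2
tool_pos: [0.6127, -0.0272, 0.0354]
tool_rot: [0.0, 0.146, 0.989, 0.0]
contact_force: [-0.6, -0.2, 0.4]
gripper_width: -0.001
```

Request:
drive_tool --commands "0 0 0 0.02 0; 0 0 0 0.02 0; 0 0 0 0.02 0; 0 0 0 0 0; 0 0 0 0 0; 0 0 0 0 0; 0 0 0 0 0; 0 0 0 0 0"

```text
time: 8.2
tool_pos: [0.6127, -0.0272, 0.0336]
tool_rot: [-0.0, 0.146, 0.989, 0.0]
contact_force: [0.5, -0.3, -0.3]
gripper_width: 0.001
```

Request:
drive_tool --commands "0 0 0 0.02 0; 0 0 0 0.02 0; 0 0 0 0.02 0; 0 0 0 0 0; 0 0 0 0 0; 0 0 0 0 0; 0 0 0 0 0; 0 0 0 0 0"

```text
time: 9.2
tool_pos: [0.6128, -0.0272, 0.0324]
tool_rot: [0.0, 0.146, 0.989, -0.0]
contact_force: [-2.8, 0.7, 5.3]
gripper_width: 0.0
```

Request:
drive_tool --commands "0 0 0 0.02 0; 0 0 0 0.02 0; 0 0 0 0 0; 0 0 0 0 0; 0 0 0 0 0; 0 0 0 0 0; 0 0 0 0 0; 0 0 0 0 0"

```text
time: 10.2
tool_pos: [0.6135, -0.0274, 0.032]
tool_rot: [0.001, 0.146, 0.989, -0.0]
contact_force: [-2.5, 0.7, 6.8]
gripper_width: 0.003
```

Request:
drive_tool --commands "0 0 0 0.02 0; 0 0 0 0.02 0; 0 0 0 0.01 0; 0 0 0 0 0; 0 0.05 0 -0.005 0; 0 0.05 0 -0.005 0; 0 0 0 0 0; 0 0 0 0 0"

```text
time: 11.2
tool_pos: [0.6134, -0.0274, 0.0322]
tool_rot: [0.004, 0.146, 0.989, -0.0]
contact_force: [4.1, -1.4, 5.0]
gripper_width: 0.001
```

Request:
drive_tool --commands "0 0 0 0.02 0; 0 0 0 0.02 0; 0 0 0 0.02 0; 0 0 0 0 0; 0 0 0 0 0; 0 0 0 0 0; 0 0 0 0 0; 0 0 0 0 0"

```text
time: 12.2
tool_pos: [0.6136, -0.0274, 0.0313]
tool_rot: [0.004, 0.146, 0.989, -0.0]
contact_force: [1.3, -1.1, 9.9]
gripper_width: -0.003
```

Request:
drive_tool --commands "0 0.02 0 0 0; 0 0.02 0 0 0; 0 0.02 0 0 0; 0 0.02 0 -0.005 0; 0 0 0 0 0; 0 0 0 0 0; 0 0 0 0 0; 0 0 0 0 0"

```text
time: 13.2
tool_pos: [0.6124, -0.027, 0.0318]
tool_rot: [0.006, 0.146, 0.989, -0.001]
contact_force: [4.3, -2.8, 9.1]
gripper_width: -0.004
```

Request:
drive_tool --commands "0 0.04 0 -0.004 0; 0 0.04 0 -0.004 0; 0 0.04 0 -0.004 0; 0 0.04 0 -0.004 0; 0 0.04 0 -0.004 0; 0 0.04 0 -0.004 0; 0 0.04 0 -0.004 0; 0 0 0 0 0"

```text
time: 14.2
tool_pos: [0.6043, -0.0245, 0.0327]
tool_rot: [0.006, 0.146, 0.989, -0.001]
contact_force: [3.9, -3.2, 9.2]
gripper_width: -0.0
```

```bash
cat >> h.py <<'E'
def edge(f, lo=130, hi=230):
    p,im=snap(f); g=cv2.cvtColor(im,cv2.COLOR_BGR2GRAY).astype(float)
    # darkest row near predicted, by columns on plate
    r=[]
    for c in range(205,440,4):
        col=cv2.GaussianBlur(g,(5,1),0)[lo:hi,c]; d=col-(np.r_[col[3:],col[-1:]*0+col[-1],col[-1],col[-1]]+np.r_[col[0],col[0],col[0],col[:-3]])/2
        r.append(lo+int(np.argmin(d[4:-4]))+4)
    return p,im,np.array(r)
E
python3 - <<'E'
from h import *
p,im,r=edge("w3"); print(r, manip.state()["tool_pos"],manip.state()["contact_force"])
E
```

```text
[183 183 182 181 213 212 211 210 161 182 182 182 181 183 183 182 182 163
 203 207 205 204 203 202 183 183 183 183 183 183 183 183 183 180 181 180
 180 180 180 183 183 182 181 183 183 182 182 183 147 182 182 183 183 182
 183 181 183 183 182] [ 0.60428892 -0.02457792  0.03264538] [ 4.39360022 -2.13150573  8.67551276]
```

```bash
cat >> h.py <<'E'
import pickle
ex=np.array([-.958,.2875]); ex/=np.linalg.norm(ex)
P0=np.array([.6127,-.0272]); Z0=.0333; SL=.1
def along(p,uv,dz=0):
    # intersect ray with the plate-top plane, s along slide from P0
    o,d=ray(p,uv); n=np.r_[-SL*ex,1.]; c=Z0+dz-SL*(ex@P0)
    X=o+d*((c-n@o)/(d@n))[:,None]; return (X[:,:2]-P0)@ex, X
E
python3 - <<'E'
from h import *
L=lambda f:pickle.load(open(f"pics/{f}.pkl","rb"))
p1,p2,p3=L("w1"),L("w2"),L("w3")
g=cv2.imread("pics/w1.png",0).astype(float)
# line in w1
for c in (165,200,235,262,290,308): print(c,g[170:190,c].astype(int).tolist())
for c in (215,235,262,285): print(c,g[240:256,c].astype(int).tolist())
for f,r in((p2,176.5),(p3,182.7)): print(along(f,[[220,r],[316,r],[420,r]]))
print(along(p1,[[243,248]]),along(p1,[[235,179]]),along(p1,[[235,179]],-.008))
t=manip.camera_params("top"); print(along(t,np.array([[198,380],[45,335],[200,301],[88,269]])/3+[264.7,149.7]))
E
```

```text
165 [239, 240, 240, 240, 239, 240, 238, 211, 125, 63, 95, 222, 238, 240, 240, 240, 240, 240, 240, 240]
200 [235, 215, 201, 185, 158, 98, 61, 58, 97, 162, 175, 179, 178, 180, 175, 174, 177, 176, 175, 177]
235 [239, 236, 200, 176, 178, 121, 66, 52, 82, 164, 179, 178, 175, 176, 175, 178, 177, 177, 179, 179]
262 [133, 133, 133, 133, 126, 83, 51, 48, 64, 126, 133, 137, 153, 158, 160, 170, 174, 175, 176, 174]
290 [102, 100, 104, 117, 124, 101, 56, 43, 59, 123, 134, 134, 133, 133, 130, 130, 134, 133, 131, 130]
308 [106, 101, 104, 102, 103, 103, 106, 100, 61, 45, 45, 67, 96, 102, 102, 101, 102, 101, 107, 126]
215 [173, 172, 175, 169, 158, 147, 140, 106, 88, 115, 122, 124, 123, 123, 119, 120]
235 [167, 164, 165, 159, 164, 155, 139, 105, 84, 100, 121, 125, 122, 121, 127, 142]
262 [180, 177, 175, 177, 178, 199, 198, 124, 98, 147, 212, 219, 219, 219, 218, 218]
285 [236, 237, 238, 237, 238, 231, 146, 104, 87, 117, 180, 185, 185, 186, 183, 187]
(array([0.04826597, 0.04820689, 0.04821366]), array([[ 0.55475103, -0.05237914,  0.0381266 ],
       [ 0.56645711, -0.01357797,  0.03812069],
       [ 0.57907573,  0.02849299,  0.03812137]]))
(array([0.05764955, 0.05759655, 0.05759388]), array([[ 0.54730964, -0.04452975,  0.03906495],
       [ 0.55745122, -0.01092062,  0.03905966],
       [ 0.56839338,  0.02553125,  0.03905939]]))
(array([0.04945846]), array([[ 0.56657833, -0.00881984,  0.03824585]])) (array([0.11868417]), array([[0.49952532, 0.00858354, 0.04516842]])) (array([0.11759454]), array([[0.50007968, 0.00663994, 0.03705945]]))
(array([0.11854978, 0.1180667 , 0.04649191, 0.04680956]), array([[ 0.47778089, -0.06434024,  0.04515498],
       [ 0.52103422,  0.07810674,  0.04510667],
       [ 0.55220913, -0.06702112,  0.03794919],
       [ 0.58340615,  0.03803785,  0.03798096]]))
```

Request:
drive_tool --commands "0 0.06 0 -0.006 0; 0 0.06 0 -0.006 0; 0 0.06 0 -0.006 0; 0 0.06 0 -0.006 0; 0 0.06 0 -0.006 0; 0 0.06 0 -0.006 0; 0 0.06 0 -0.006 0; 0 0.06 0 -0.006 0"

```text
time: 15.25
tool_pos: [0.5907, -0.0204, 0.0342]
tool_rot: [0.006, 0.146, 0.989, -0.001]
contact_force: [4.5, -2.5, 7.9]
gripper_width: 0.002
```

Request:
drive_tool --commands "0 0.06 0 -0.006 0; 0 0.06 0 -0.006 0; 0 0.06 0 -0.006 0; 0 0.06 0 -0.006 0; 0 0.06 0 -0.006 0; 0 0.06 0 -0.006 0; 0 0.06 0 -0.006 0; 0 0.06 0 -0.006 0"

```text
time: 16.25
tool_pos: [0.577, -0.0163, 0.0356]
tool_rot: [0.006, 0.146, 0.989, -0.0]
contact_force: [5.1, -1.7, 9.4]
gripper_width: -0.0
```

Tracking well at steady force. On for another 15 mm or so, then look.

Request:
drive_tool --commands "0 0.06 0 -0.006 0; 0 0.06 0 -0.006 0; 0 0.06 0 -0.006 0; 0 0.06 0 -0.006 0; 0 0.06 0 -0.006 0; 0 0.06 0 -0.006 0; 0 0.06 0 -0.006 0; 0 0 0 0 0"

```text
time: 17.25
tool_pos: [0.5648, -0.0125, 0.0368]
tool_rot: [0.006, 0.146, 0.989, -0.0]
contact_force: [4.0, -1.8, 10.1]
gripper_width: -0.0
```

Run:
```python
from h import *
p,im=snap("w4"); s=manip.state(); print(s["tool_pos"],s["contact_force"],(s["tool_pos"][:2]-P0)@ex)
```

```text
[ 0.56476772 -0.012502    0.0368478 ] [ 4.12389359 -2.77374693  9.48468845] 0.05013426836189699
```

View pics/w4.png

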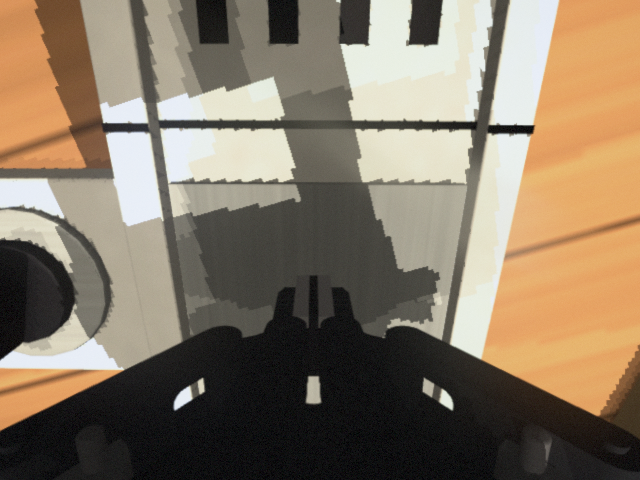

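Picture w4: the plate edge is at row 183, columns 170–465. The line is at row 128 on the left rail, 130 on the right rail, and about 125 on the bed.

```bash
cat >> h.py <<'E'
def dark(im,c,lo,hi):
    g=cv2.cvtColor(im,cv2.COLOR_BGR2GRAY).astype(float)[lo:hi,c-2:c+3].mean(1); b=np.percentile(g,70); w=np.clip(b-15-g,0,None)
    k=np.argmax(w); a=max(0,k-4); s=slice(a,k+5); return lo+(np.arange(len(g))[s]@w[s])/w[s].sum()
def meas(p,im,rail,edge,zz=(0,-.01)):
    A=[(c,dark(im,c,rail-9,rail+9)) for c in(115,130,505,520)]
    B=[(c,dark(im,c,rail-12,rail+6)) for c in(230,255,400,430)]
    E=[(c,dark(im,c,edge-7,edge+7)) for c in(225,250,275,390,430)]
    print("px",np.round([v for _,v in A],1),np.round([v for _,v in B],1),np.round([v for _,v in E],1))
    a,b,e=along(p,A)[0]*1e3,along(p,B,-.01)[0]*1e3,along(p,E)[0]*1e3
    print("rail",a.round(1),"bed",b.round(1),"edge",e.round(1)); print("gap rail",a.mean()-e.mean(),"bed",b.mean()-e.mean())
E
python3 - <<'E'
from h import *
p=pickle.load(open("pics/w4.pkl","rb")); meas(p,cv2.imread("pics/w4.png"),129,183)
E
```

```text
px [126.2 127.6 128.9 127.7] [123.2 125.2 124.8 124.3] [182.3 183.3 181.6 183.  183.9]
rail [119.1 118.6 118.1 118.5] bed [119.9 119.1 119.3 119.5] edge [99.1 98.7 99.3 98.8 98.5]
gap rail 19.715236674725418 bed 20.56222429432715
```

Request:
drive_tool --commands "0 0.06 0 -0.006 0; 0 0.06 0 -0.006 0; 0 0.06 0 -0.006 0; 0 0.06 0 -0.006 0; 0 0.06 0 -0.006 0; 0 0.06 0 -0.006 0; 0 0.06 0 -0.006 0; 0 0.06 0 -0.006 0"

```text
time: 18.3
tool_pos: [0.5513, -0.0084, 0.0383]
tool_rot: [0.006, 0.146, 0.989, -0.0]
contact_force: [5.3, -1.7, 9.8]
gripper_width: -0.004
```

Run:
```python
from h import *
p,im=snap("w5"); s=manip.state(); print(s["tool_pos"],s["contact_force"],(s["tool_pos"][:2]-P0)@ex)
print(proj(p,np.r_[P0+.1185*ex,.0452]),proj(p,np.r_[P0+.113*ex,.0446]))
cv2.imwrite("pics/w5c.png",np.ascontiguousarray(im)[100:260,80:560])
```

```text
[ 0.55104988 -0.00831759  0.03832581] [ 3.97521692 -1.09946571  8.85481893] 0.06447596645751835
[[316.12734639 167.78159763]] [[316.0908925 182.7169517]]
```

View pics/w5c.png

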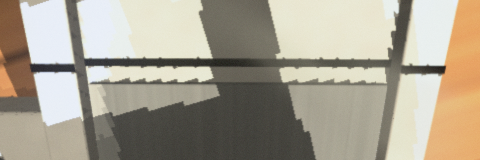

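Crop w5: the line is at row ~168 on the rails and ~163 on the bed. The plate edge is at row 183, about 5–6 mm short.

Run:
```python
from h import *
p=pickle.load(open("pics/w5.pkl","rb")); meas(p,cv2.imread("pics/w5.png"),168,183)
```

```text
px [167.  167.6 168.3 168.5] [162.6 161.8 161.7 162.7] [182.5 182.8 181.6 182.8 184.1]
rail [119.  118.7 118.4 118.3] bed [119.4 119.7 119.6 119.3] edge [113.1 113.  113.4 113.  112.5]
gap rail 5.591238074830812 bed 6.484615643025165
```

Request:
drive_tool --commands "0 0.04 0 -0.004 0; 0 0.04 0 -0.004 0; 0 0.03 0 -0.003 0; 0 0 0 0 0; 0 0 0 0 0; 0 0 0 0 0; 0 0 0 0 0; 0 0 0 0 0"

```text
time: 19.35
tool_pos: [0.548, -0.0074, 0.0387]
tool_rot: [0.006, 0.146, 0.989, -0.0]
contact_force: [4.1, -2.0, 9.0]
gripper_width: -0.0
```

Run:
```python
from h import *
p,im=snap("w6"); s=manip.state(); print(s["tool_pos"],s["contact_force"],(s["tool_pos"][:2]-P0)@ex)
g=cv2.cvtColor(np.ascontiguousarray(im),cv2.COLOR_BGR2GRAY)
for c in(115,130,505,520,230,255,320,430): print(c,g[165:195,c].tolist())
print(proj(p,np.r_[P0+.1185*ex,.0452]))
```

```text
[ 0.54801975 -0.00741676  0.03865513] [ 4.66312371 -3.3130801   9.07845123] 0.06763715051418172
115 [236, 237, 237, 236, 237, 237, 234, 193, 104, 50, 47, 45, 44, 50, 47, 53, 84, 116, 152, 162, 162, 144, 132, 124, 111, 113, 107, 109, 104, 100]
130 [238, 238, 238, 238, 238, 237, 236, 213, 136, 62, 47, 51, 52, 50, 49, 75, 164, 226, 237, 238, 238, 239, 237, 237, 237, 238, 238, 238, 237, 238]
505 [236, 236, 236, 237, 237, 236, 236, 233, 200, 129, 83, 76, 80, 85, 86, 93, 93, 115, 184, 225, 232, 233, 234, 231, 232, 233, 233, 232, 233, 233]
520 [236, 238, 237, 237, 237, 237, 236, 237, 234, 194, 108, 62, 57, 65, 66, 69, 66, 88, 141, 183, 191, 189, 187, 185, 185, 182, 183, 181, 181, 180]
230 [231, 225, 132, 63, 52, 51, 53, 50, 51, 94, 213, 230, 230, 226, 205, 133, 94, 76, 85, 134, 157, 165, 162, 162, 165, 162, 164, 163, 166, 163]
255 [230, 222, 128, 64, 54, 51, 53, 47, 52, 58, 96, 122, 213, 224, 224, 223, 180, 102, 88, 129, 156, 163, 164, 164, 163, 164, 164, 166, 163, 164]
320 [102, 96, 68, 47, 41, 38, 33, 34, 32, 41, 76, 93, 97, 98, 96, 97, 96, 75, 64, 65, 69, 70, 70, 72, 71, 68, 67, 68, 68, 68]
430 [227, 224, 182, 117, 87, 87, 87, 83, 87, 85, 94, 129, 211, 223, 224, 224, 219, 150, 115, 115, 145, 167, 167, 164, 169, 168, 165, 167, 168, 168]
[[316.06287291 177.08561994]]
```

Request:
drive_tool --commands "0 0.03 0 -0.003 0; 0 0.03 0 -0.003 0; 0 0.02 0 -0.002 0; 0 0 0 0 0; 0 0 0 0 0; 0 -0.02 0 0 0; 0 -0.02 0 0 0; 0 0 0 0 0"

```text
time: 20.4
tool_pos: [0.5459, -0.0067, 0.0385]
tool_rot: [0.005, 0.146, 0.989, -0.0]
contact_force: [2.0, -1.3, 11.9]
gripper_width: -0.0
```

Request:
drive_tool --commands "0 0 0 -0.03 0; 0 0 0 -0.03 0; 0 0 0 -0.03 0; 0 0 0 -0.03 0; 0 0 0 -0.03 0; 0 0 0 -0.03 0; 0 0 0 -0.05 0; 0 0 0 -0.1 0"

```text
time: 21.4
tool_pos: [0.5392, -0.0053, 0.0428]
tool_rot: [-0.003, 0.146, 0.989, 0.0]
contact_force: [-0.3, 0.4, -0.5]
gripper_width: 0.001
```

Run:
```python
from h import *
p,im=snap("w7"); s=manip.state(); print(s["tool_pos"],s["contact_force"],(s["tool_pos"][:2]-P0)@ex)
print(proj(p,np.r_[P0+.1185*ex,.0452]))
cv2.imwrite("pics/w7c.png",cv2.resize(np.ascontiguousarray(im)[130:230,90:560],None,fx=1.7,fy=5,interpolation=cv2.INTER_NEAREST))
```

```text
[ 0.53960076 -0.00542234  0.04323765] [-0.30224274 -0.70918077  0.77027779] 0.07627412165329378
[[317.45531837 198.69340041]]
```

View pics/w7c.png

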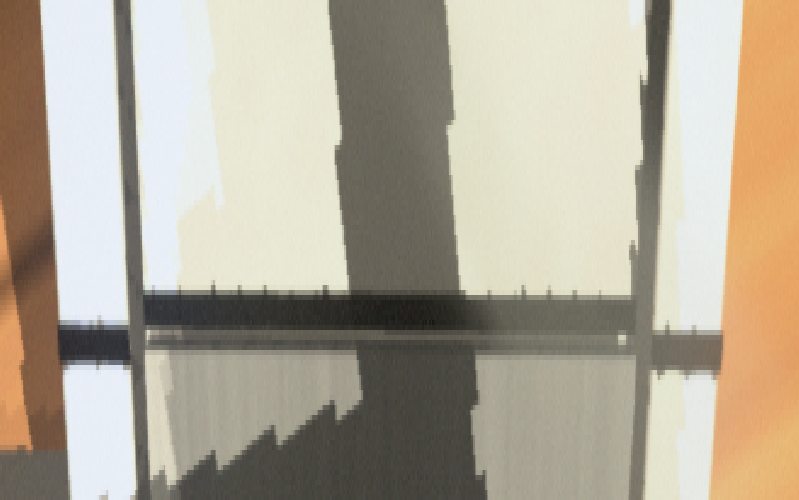

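Enlarged crop w7: the line's middle is at enlarged row 343 on the left rail and 350 on the right. The steel's top edge runs from 347 to 353, so the plate is within about 0.5 mm of the line, and the finger is off it. Next is the knob: lift and view it.

Request:
drive_tool --commands "0 0 0 -1 0; 0 0 0 -1 0; 85 -0.5 -1 -1 0; 85 -1 -1 -1 0; 85 -1 -1 0 0; 85 -0.6 -1 0 0; 85 0 0 0 0; 85 0 0 0 0"

```text
time: 22.45
tool_pos: [0.595, -0.1468, 0.1632]
tool_rot: [-0.002, 0.146, 0.989, 0.001]
contact_force: [-1.2, 0.5, -0.3]
gripper_width: 0.996
```

Run:
```python
from h import *
p,im=snap("w8"); s=manip.state(); print(s["tool_pos"],s["tool_rot"],s["gripper_width"])
print(proj(p,[.527,-.1285,.06]))
```

```text
[ 0.59523074 -0.14644898  0.16353223] [-1.25412115e-03  1.45279168e-01  9.89389816e-01  4.27535751e-04] 0.9951068546349949
[[312.00276965 123.95705195]]
```

View pics/w8.png

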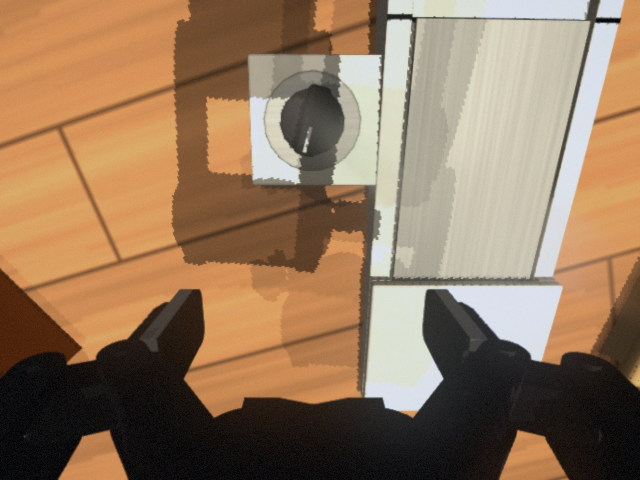

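Run:
```python
from h import *
im=cv2.imread("pics/w8.png")[65:180,255:370]
a=cv2.resize(im,None,fx=4,fy=4,interpolation=cv2.INTER_CUBIC); a=np.clip(255*(a/140.)**.6,0,255).astype(np.uint8)
cv2.imwrite("pics/k.png",a)
```

```text
(no output)
```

View pics/k.png

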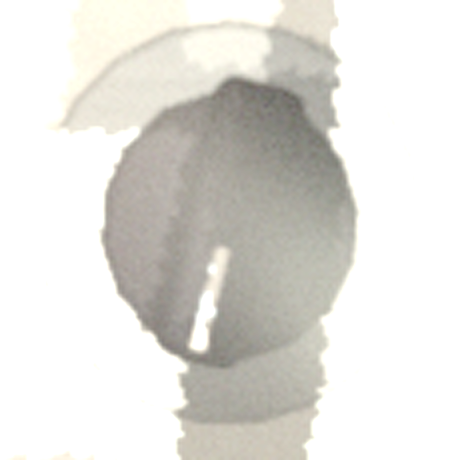

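Enlarged knob k: the white mark on the bar runs from (222,250) to (200,350) in the crop. The bar lies about 12° off the tool's x, turned towards +y.

Run:
```python
from h import *
pw=pickle.load(open("pics/w8.pkl","rb")); t=manip.camera_params("top"); q=manip.camera_params("scene")
W=np.array([[200,350],[222,250]])/4+[255,65]-.4
T=np.array([[278,303],[267,325]])/3+[264.7,149.7]
print(tri(pw,W,t,T).round(4)); print(tri(pw,W[:1],q,np.array([[442-366,142]])/2.6+[250,180]-.3).round(4))
s=manip.state();Rm=rot(s["tool_rot"])
for z in(.06,.075,.085):
    X=onz(pw,W,z); d=Rm.T@(X[0]-X[1]); print(z,X.round(4),np.linalg.norm(d[:2]),np.degrees(np.arctan2(-d[1],-d[0])))
    D=onz(pw,[[255+230/4,65+225/4]],z-.03)[0]; print("disc",D.round(4))
```

```text
[[ 0.5352 -0.1322  0.2018  0.0011]
 [ 0.5286 -0.1299  0.0403  0.001 ]]
[[ 0.5378 -0.139   0.1029  0.0069]]
0.06 [[ 0.5425 -0.1382  0.06  ]
 [ 0.5285 -0.1302  0.06  ]] 0.016067446696771546 12.981708987090224
disc [ 0.525  -0.1276  0.03  ]
0.075 [[ 0.5417 -0.1376  0.075 ]
 [ 0.5286 -0.1301  0.075 ]] 0.01508822095304433 12.981708987090194
disc [ 0.5253 -0.1277  0.045 ]
0.085 [[ 0.5411 -0.1372  0.085 ]
 [ 0.5286 -0.1301  0.085 ]] 0.014435403790559458 12.981708987090348
disc [ 0.5254 -0.1277  0.055 ]
```

Run:
```python
from h import *
pw=pickle.load(open("pics/w8.pkl","rb")); t=manip.camera_params("top"); q=manip.camera_params("scene")
T=np.array([[299,387],[322,297],[267,327]])/3+[264.7,149.7]
S=np.array([[384-366,179],[430-366,233],[446-366,184]])/2.6+[249.7,179.7]
print(tri(t,T,q,S).round(4))
W=np.array([[252,185],[249,56],[312.5,121]])
# wrist lug corners: hood-side outer, robot-side outer
print(tri(pw,W[[1,0]],q,S[:2]).round(4)); print(tri(pw,W[[1,0]],t,T[:2]).round(4))
Rw=rot(pw["orientation"])
for z in(.02,.03,.04,.05,.06): print(z, ((onz(pw,[[312.5,121]],z)-pw["xyz"])@Rw)[0,2], np.linalg.norm(np.diff(onz(pw,W[:2],z),axis=0)))
```

```text
[[ 0.472  -0.1583  0.0271  0.0029]
 [ 0.5557 -0.1816  0.0333  0.0011]
 [ 0.527  -0.1299  0.0366  0.0007]]
[[ 0.4711 -0.1567  0.0257  0.0017]
 [ 0.556  -0.1824  0.0343  0.0018]]
[[ 0.4709 -0.1582  0.0274  0.0024]
 [ 0.5544 -0.1812  0.0433  0.    ]]
0.02 0.2744987972734093 0.09190752185520926
0.03 0.2649051221937642 0.0886953733474107
0.04 0.25531144711411907 0.08548322483961225
0.05 0.24571777203447395 0.08227107633181381
0.06 0.23612409695482878 0.07905892782401526
```

Run:
```python
from h import *
s=manip.state();print(s["joint_pos"],s["tool_pos"]);Rm=rot(s["tool_rot"]); d=Rm.T@(np.array([.5262,-.1285,.1])-s["tool_pos"]); print(d/.03)
a=np.radians(13); print("after 13 turn", (d[0]*np.cos(a)+d[1]*np.sin(a))/.03,(-d[0]*np.sin(a)+d[1]*np.cos(a))/.03)
```

```text
[-3.62726379e-01  7.61023828e-02  1.70364885e+00  3.01568247e-04
  1.36447492e+00 -1.64199436e+00] [ 0.59523074 -0.14644898  0.16353223]
[ 2.37036359 -0.089467    2.12388227]
after 13 turn 2.289485627582225 -0.6203897500499135
```

Request:
drive_tool --commands "45 0.8 -0.03 0 0; 45 0.8 -0.03 0 0; 45 0.77 -0.03 0 0; 45 0 0 0.5 6.5; 45 0 0 0.9 6.5; 45 0 0 1 0; 45 0 0 0.4 0; 45 0 0 0 0"

```text
time: 23.5
tool_pos: [0.5266, -0.1288, 0.0798]
tool_rot: [-0.001, 0.256, 0.967, 0.0]
contact_force: [0.5, 1.0, -0.1]
gripper_width: 0.532
```

Run:
```python
from h import *
p,im=snap("w9"); s=manip.state(); print(s["tool_pos"],s["tool_rot"],s["contact_force"],s["gripper_width"])
a=np.clip(255*(np.ascontiguousarray(im)[180:400,180:460]/140.)**.6,0,255).astype(np.uint8)
cv2.imwrite("pics/w9c.png",cv2.resize(a,None,fx=2,fy=2))
```

```text
[ 0.52745445 -0.12927091  0.08103641] [6.66519072e-05 2.56338840e-01 9.66586982e-01 6.07254759e-06] [-1.11459226  0.60745604  0.41356677] 0.5264776226803142
```

View pics/w9c.png

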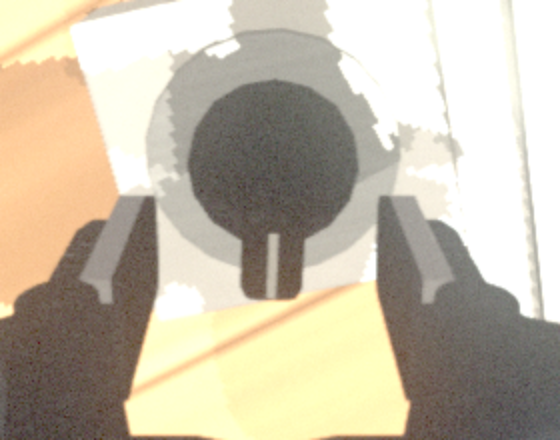

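Crop w9: the bar, with its end at (272,295), stands vertical in the view. It is midway between the fingers (157 and 378). Next: descend, close, turn.

Request:
drive_tool --commands "45 0 0 0.4 0; 45 0 0 0.4 0; 45 0 0 0.2 0; 45 0 0 0.1 0; 14 0 0 0 0; 10 0 0 0 0; 5 0 0 0 0; 5 0 0 0 0"

```text
time: 24.55
tool_pos: [0.5283, -0.1282, 0.0482]
tool_rot: [0.001, 0.257, 0.966, 0.002]
contact_force: [2.3, 5.7, -0.2]
gripper_width: 0.148
```

Request:
drive_tool --commands "5 0 0 0 0; 5 0 0 0 0; 5 0 0 0 3; 5 0 0 0 4; 5 0 0 0 4; 5 0 0 0 4; 5 0 0 0 0; 5 0 0 0 0"

```text
time: 25.55
tool_pos: [0.5279, -0.1287, 0.0482]
tool_rot: [0.0, 0.38, 0.925, 0.001]
contact_force: [2.6, 5.3, 1.3]
gripper_width: 0.151
```

Request:
drive_tool --commands "5 0 0 0 6; 5 0 0 0 6; 5 0 0 0 6; 5 0 0 0 6; 5 0 0 0 6; 5 0 0 0 6; 5 0 0 0 4; 5 0 0 0 0"

```text
time: 26.55
tool_pos: [0.5263, -0.1294, 0.0481]
tool_rot: [-0.001, 0.674, 0.739, -0.001]
contact_force: [-5.0, 3.5, 6.1]
gripper_width: 0.153
```

Run:
```python
from h import *
s=manip.state(); print(s["ft_torque"],s["tool_rot"],s["contact_force"])
```

```text
[ 0.49985347  0.82666667 -0.06855425] [-1.43408669e-03  6.73631330e-01  7.39065792e-01 -7.28604851e-04] [-4.9659391   3.51100369  6.05834129]
```

Request:
drive_tool --commands "5 0 0 0 4; 5 0 0 0 4; 5 0 0 0 4; 5 0 0 0 4; 5 0 0 0 0; 5 0 0 0 0; 5 0 0 0 0; 5 0 0 0 0"

```text
time: 27.55
tool_pos: [0.5257, -0.1293, 0.0481]
tool_rot: [-0.002, 0.77, 0.638, -0.002]
contact_force: [-6.9, 3.7, 7.2]
gripper_width: 0.151
```

Run:
```python
from h import *
s=manip.state(); print(s["ft_torque"],s["tool_rot"],s["contact_force"],2*np.degrees(np.arctan2(s["tool_rot"][1],s["tool_rot"][2]))-29.7)
```

```text
[ 0.5478099   1.32292024 -0.09350279] [-0.00200096  0.76982817  0.63824627 -0.00150699] [-6.90359884  3.69174299  7.21204314] 70.97735685750153
```

Request:
drive_tool --commands "5 0 0 0 3; 5 0 0 0 3; 5 0 0 0 2; 5 0 0 0 0; 5 0 0 0 0; 5 0 0 0 0; 5 0 0 0 0; 5 0 0 0 0"

```text
time: 28.55
tool_pos: [0.5255, -0.1302, 0.0483]
tool_rot: [-0.001, 0.811, 0.585, -0.003]
contact_force: [-8.3, 0.5, 7.6]
gripper_width: 0.152
```

Run:
```python
from h import *
s=manip.state(); print(s["ft_torque"],s["tool_rot"],s["contact_force"],2*np.degrees(np.arctan2(s["tool_rot"][1],s["tool_rot"][2]))-29.7)
```

```text
[0.05751065 1.39299053 1.39954714] [-0.00090862  0.81085606  0.58523764 -0.00292161] [-8.2646347   0.54009025  7.5905048 ] 78.66005280711438
```

The torque about z jumped from 0.09 to 1.4 N m at 78.7° of turn, so the knob is at its stop. Release and lift clear.

Request:
drive_tool --commands "5 0 0 0 1; 30 0 0 0 0; 45 0 0 0 0; 45 0 0 0 0; 45 0 0 -0.5 0; 45 0 0 -1 0; 45 0 0 -1 0; 45 0 0 -1 0"

```text
time: 29.55
tool_pos: [0.5277, -0.1298, 0.1549]
tool_rot: [0.001, 0.818, 0.575, 0.0]
contact_force: [0.3, 0.6, 0.3]
gripper_width: 0.528
```

Request:
drive_tool --commands "45 -0.3 -1 -1 -10; 45 -0.2 -1 -1 -10; 45 0 -1 0 -10; 45 0 -1 0 -10; 45 0 0 0 -10; 45 0 0 0 -10; 45 0 0 0 -10; 45 0 0 0 -10"

```text
time: 30.55
tool_pos: [0.4061, -0.1344, 0.2139]
tool_rot: [0.001, 0.254, 0.967, -0.0]
contact_force: [-0.2, 0.1, -0.4]
gripper_width: 0.53
```

Run:
```python
from h import *
s=manip.state(); print(s["tool_pos"],s["tool_rot"],s["contact_force"])
p,im=snap("w10"); print(proj(p,[[.527,-.1285,.06],np.r_[P0+.1185*ex,.0452]]))
cv2.imwrite("pics/w10.png",im)
```

```text
[ 0.40609578 -0.13442196  0.21390848] [ 8.54433945e-04  2.53873825e-01  9.67236940e-01 -2.31409877e-04] [-0.17169206  0.09888246 -0.39676782]
[[387.1162588  324.76487123]
 [509.41382321 222.21770596]]
```

View pics/w10.png

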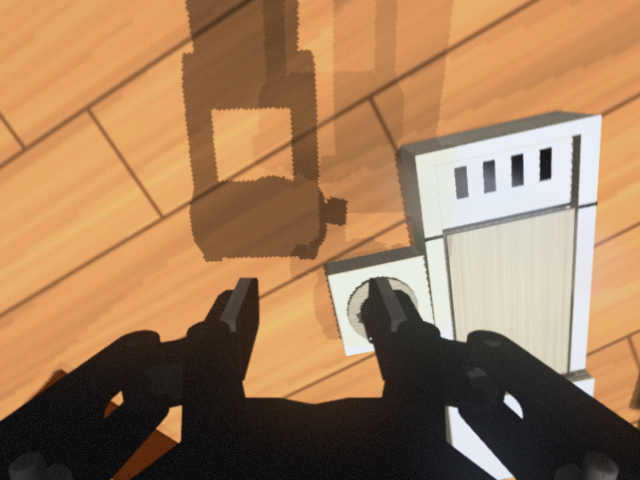

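Picture w10: the plate's front edge, (445,234) to (573,207), runs in one line with the rail marks at (428,239) and (590,204). Nothing touches the plate. One finger hides the knob, but the stop was felt.

```bash
python3 -c "
from plant import manip
print(manip.job_done())"
```

```text
the job is handed in; nothing more can be done
None
```

I slid the plate to the scribed line, turned the clamp knob clockwise to its stop, and handed the job in at about 31 s. No verdict was reported.

- **Plate:** I pressed it with the closed fingertip at about 9–12 N and slid it about 70 mm. After I lifted off, the wrist picture showed its front edge within about 0.5 mm of the line. The final picture still showed the edge in line with the marks on both rails, with nothing touching the plate.
- **Knob:** It turned about 79° until the torque jumped from 0.09 to 1.4 N m, which I took as the stop. I then opened the fingers and lifted clear with no contact force left.
- **Not confirmed:** A finger hid the knob in the last picture, so the stop rests on the felt torque and the turned angle (about 1.37 rad plus the knob's start angle). I did not re-measure the caddy, bottle, brush and pot at the end. No contact showed in the readings between moves when the arm was away from the plate and knob.
- **Disagreement:** My first attempt at the knob's height gave values that could not be right. I used the lug corners and disc instead, and the grip fitted.

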